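# Put the ink pot away in the push-push drawer

### The job

The little plywood drawer is locked shut by a push-push catch: press its front in once until the catch lets go and let the drawer spring out. Stand the ink pot upright in the tray and let go of it, then push the drawer back in until the catch locks, so that it stays shut by itself. Feel for the catch rather than shove: never push the drawer with more than about 20 N, and leave the other things where they stand.

Things in the scene. Friction and masses are not known exactly. Their poses are not given: they have to be found in the camera images.
- case: plywood drawer case, fixed, 160 deep (x) x 150 wide (y) x 74 mm high, open at its front, which faces its own -x; origin at the centre of its underside; the drawer is pushed in along its +x. The drawer's front face stands out ahead of the case front by 22 mm when locked and by 107 mm when sprung out
- drawer (a joint): how far the drawer is out, in m: 0 = locked, 0.085 = sprung fully out, negative = pressed in beyond the locked place. A spring pushes it out with 4 N at 0 and 1.5 N at 0.085; a damper adds 2.5 N for each 0.1 m/s and the catch up to 3 N on the way in. A stop ends the travel 10 to 16 mm beyond the locked place, differently each time
- drawer_front (a point): centre of the drawer front's outer face (128 mm wide, 5 to 56 mm above the table, small round steel push plate), 30 mm above the table; axes as the case's. The catch changes over (locked to released or back) only in the last 3 mm or so before the stop: push slowly until the force climbs steeply past 10 N, wait a moment, back off
- tray (a point): point on the grey tray floor, 13 mm above the table, midway across; moves with the drawer; when that is out it is the middle of the exposed part, 48 mm ahead of the case front (97 mm long, 118 mm wide inside; side walls 12 mm, front panel 43 mm high above the floor); axes as the case's
- ink_pot: round ink pot with a black screw cap and a dark body, 44 mm in diameter, 51 mm high, loose, standing upright; origin at the centre of its underside, z up its axis. It clears the case opening by 4 mm when it stands on the tray floor
- dropper: bystander: slim white dropper bottle, 25 mm in diameter, 68 mm high, loose; origin at the centre of its underside
- tape_roll: bystander: roll of grey tape lying flat, 97 mm in diameter, 48 mm high, loose; origin at the centre of its underside
- pin_tin: bystander: flat open round tin of pins, 88 mm in diameter, 26 mm high, loose; origin at the centre of its underside
Not all that is in view belongs to the job. There is more than one size of the ink_pot; the job needs the larger.

How it is judged (in metres and radians):
On the way, in this order (a step that is already met when the one before it is completed fails the run):
1. the drawer has been released and has sprung out (value of joint drawer above 0.075 m), for 0.2 s.
2. the ink pot stands upright on the tray floor of the open drawer and has been let go (value of joint drawer above 0.05 m and x of ink_pot in the frame of tray between -0.04 and 0.08 m and y of ink_pot in the frame of tray between -0.05 and 0.05 m and z of ink_pot in the frame of tray between -0.005 and 0.005 m and angle between ink_pot's own z axis and vertical below 0.15 rad and contact force between the fingers and ink_pot below 0.1 N), for 0.2 s.
At the end, for the whole second after the job is handed in: The drawer is locked shut by its catch (joint within 3 mm of 0, at rest), the ink pot stands upright (within 0.15 rad) and at rest on the tray floor inside it (value of joint drawer between -0.003 and 0.003 m and velocity of joint drawer between -0.01 and 0.01 m/s and x of ink_pot in the frame of tray between -0.04 and 0.08 m and y of ink_pot in the frame of tray between -0.05 and 0.05 m and z of ink_pot in the frame of tray between -0.005 and 0.005 m and angle between ink_pot's own z axis and vertical below 0.15 rad and linear speed of ink_pot below 0.02 m/s); the robot touches nothing.
It fails at once if the drawer is pushed with more than 25 N (contact force between any of the fingers, the arm and drawer above 25 N).
It fails at once if the dropper bottle, the tape roll or the tin of pins is moved by more than 20 mm or tipped over (distance of any of dropper, tape_roll, pin_tin from where it was at the start of the episode above 0.02 m or angle between dropper's own z axis and vertical above 0.5 rad).
It also fails if it takes over 70 s, if anything falls off the work surface, if the arm or the gripper's body presses on something with over 40 N, if the wrist force passes 120 N, or if a joint passes its speed limit or range.

### The arm

A 6-joint arm with a two-finger parallel gripper is mounted at the origin on the work surface; the furniture and walls round the work are solid. World frame = base frame: x ahead of the robot, y to its left, z up, the work surface at z = 0. Lengths are in mm, angles in rad, forces in N, time in s.
With the tool pointing down it reaches from about 350 to 975 mm from the base axis. Payload 17.4 kg.
Tool frame: the origin (TCP) lies midway between the tips of the shut fingers; the grasp point (between the pads) lies 19 mm behind it; z points along the fingers, y is the direction in which the jaws open and shut (so a half turn about z gives the same grasp; the last joint's range is limited). The gripper opens to 85 mm and grips with 20 to 120 N. Pads are 22 mm wide; open, the fingers measure 114 mm over their backs; the gripper's body (76 mm by 85 mm) begins 54 mm behind the grasp point. The pads swing forward as they close: fully open they stand 13 mm farther back than shut.
Start: joints at [-1.146, 0.116, 1.442, -0, 1.584, -0.038], TCP at [301.349, -604.004, 231.303] pointing down, gripper open.
Joint ranges: [-2.83, 2.83], [-0.83, 2.19], [0.07, 2.5], [-1.14, 4.28], [0.01, 3], [-2.97, 2.97]. Speed limits (rad/s): [1.89, 1.89, 2.22, 3.14, 3.14, 3.14].

### API

Orientations are given as a unit quaternion [x, y, z, w].
In Python, from cell import manip, vision, order gives the robot as it stands.
- The arm moves only by the tool servo_tool, never from a script. Its arguments are lists of equal length, an entry for each row: "linear": the shift along the tool's x, y, z scaled (see below), a list of three; "dr": the turn, a rotation vector about the tool's x, y, z scaled (see below), a list of three; "claw": the closure, from -1 (fully open) to 1 (shut), so that 0 is half open. A call has 1 to 12 rows; each row shifts and turns the pose as measured when the row begins, along the tool's axes as they then stand; what a row does not reach is not made up. The controller multiplies each number of a shift by 150 mm and each number of a turn by 60 degrees. A row lasts 1/8 s, in which the tool goes at most 62.5 mm and 10.7 degrees, less where a joint would pass 70% of its speed; a pose out of reach is approached as far as the arm can. A call with a number of a shift or a turn outside -1 to 1 is refused whole. A call with a gripper value outside its range is refused whole. The fingers move at their own pace and stop on an object; "grip_force" is the grip in N (left out, the last holds). Time passes only in rows, so rows that do not move let the fingers close. It gives the time, the measured TCP pose, the force and the opening at its end, in the units of the state.
- manip.state(): the state, without advancing time (a new reading comes with each control period).
- vision.camera(name): name is "scene" or "top" or "wrist"; returns a dict with "frame" (480x640x3 uint8, red, green, blue), "fx", "fy", "cx", "cy" (pixels), "origin" and "attitude" of the camera in the world; the wrist camera has in their place "hand_eye" (4x4, takes a point from camera to tool coordinates, whose origin is the TCP and whose axes are the flange's). Camera axes: x right, y down, z forward; pixel columns grow to the right and rows downward; lengths in mm; the calibration is good to about 2 mm. The wrist camera is an equidistant fisheye: a pixel r from the principal point sees the ray r / f radians off the axis. A picture is of the moment at which its call begins: read the wrist's pose just before it. There is no depth.
- order.finish_job(): hands the job in, once; it reports no verdict.
The state is a dict: "clock": time; "qpos": joint angles; "joint_velocities": joint speeds; "joint_torque": joint torques, N m; "ee_pos": TCP position; "ee_rot": TCP orientation; "contact_force": force on the tool from outside, world axes, zero at the start; "wrist_torque": the same for the moment, N m; "gripper_width": finger opening in mm.
Only numpy, scipy, OpenCV 4.12 (cv2) and the standard library are available. Lean on these libraries where they do the work, as an engineer would, in place of code of your own. Each camera call takes 0.05 s, during which the arm holds its last target.

## Working session

There is one attempt and no reset: what is moved stays moved. The work goes in short steps, Python scripts to look and compute and a tool call to move; the robot and the scene stay as the last step left them, time stands still between calls to the robot, and variables do not carry over. Pictures are saved under pics/ and viewed, and the job is handed in when it is done.

Besides the shell and the picture viewer there is one more tool, called after "Request:" by a JSON object that holds its "op" and its "data". servo_tool: Moves the arm, as the interface text tells. Its arguments: {"type":"object","properties":{"linear":{"type":"array"},"dr":{"type":"array"},"claw":{"type":"array"},"grip_force":{"type":"number"}},"required":["linear","dr","claw"]}

```bash
mkdir -p pics; ls
python3 - <<'E'
from cell import manip, vision, order
import cv2
print(manip.state())
for n in ("scene","top","wrist"):
    c=vision.camera(n); cv2.imwrite(f"pics/{n}0.png",c["frame"][:,:,::-1])
    print(n,{k:v for k,v in c.items() if k!="frame"})
E
```

```text
pics
{'clock': 0.0, 'qpos': array([-1.14578952e+00,  1.16486872e-01,  1.44228530e+00,  1.55179506e-05,
        1.58400782e+00, -3.77906441e-02]), 'joint_velocities': array([ 0.00047346, -0.00081134, -0.00022505, -0.00053005, -0.00169774,
       -0.00194798]), 'joint_torque': array([-1.81387364e-03, -7.31994438e+01, -6.32495570e+01, -1.56133710e-04,
        6.32884985e-03, -4.13597877e-05]), 'ee_pos': array([ 301.27498323, -603.81166263,  230.54913628]), 'ee_rot': array([ 9.73346371e-01,  2.29339245e-01, -1.06609504e-04, -5.84072474e-04]), 'contact_force': array([0.3904008 , 0.09305531, 0.65795282]), 'wrist_torque': array([ 0.04888281,  0.01972617, -0.04168161]), 'gripper_width': 85.32996657990259}
scene {'fx': 466.13842505837926, 'fy': 466.13842505837926, 'cx': 315.74863315292123, 'cy': 242.6483914211927, 'origin': array([290.65866076, 469.08804501, 612.93893725]), 'attitude': array([-0.19637013,  0.89373   , -0.39234611,  0.09354139])}
top {'fx': 458.7815983677104, 'fy': 458.7815983677104, 'cx': 318.4628848844174, 'cy': 234.6878681048332, 'origin': array([ 466.43123624, -101.80891296,  976.38820357]), 'attitude': array([-0.69656096,  0.71485777, -0.03974579,  0.04691991])}
wrist {'fx': 371.64829954431775, 'fy': 371.64829954431775, 'cx': 317.85680467421577, 'cy': 239.09463811963136, 'hand_eye': array([[ 1.06671292e-03, -9.59764540e-01, -2.80804008e-01,
         7.15074822e+01],
       [ 9.99999321e-01,  8.91763193e-04,  7.50806606e-04,
        -1.06242657e+00],
       [-4.70186878e-04, -2.80804618e-01,  9.59764839e-01,
        -1.41884587e+02],
       [ 0.00000000e+00,  0.00000000e+00,  0.00000000e+00,
         1.00000000e+00]])}
```

View pics/top0.png

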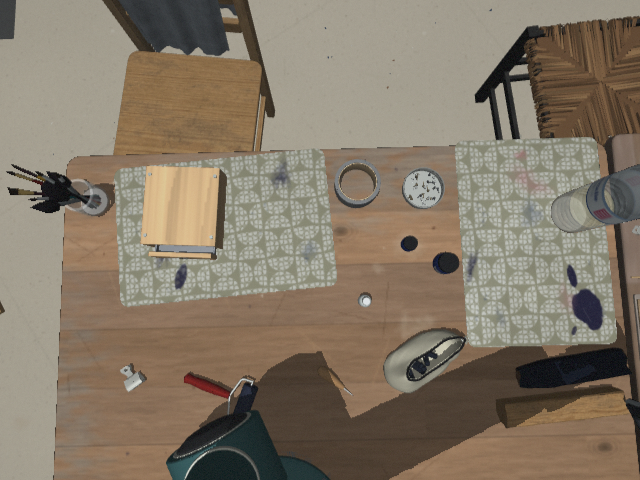

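View pics/scene0.png

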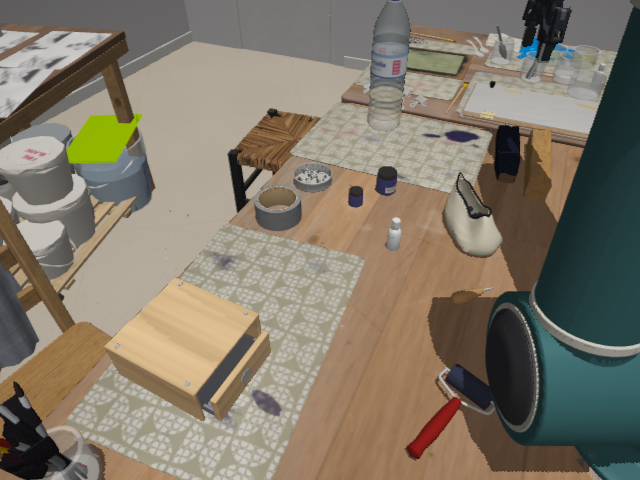

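View pics/wrist0.png

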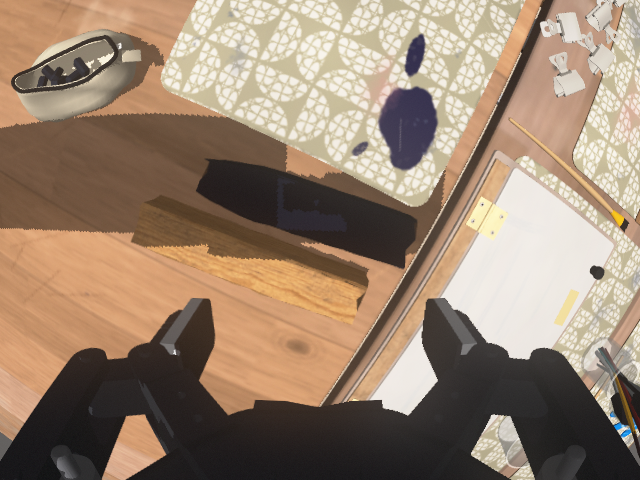

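The top view shows the case at about (182,207) with its front towards the robot (image down). The large pot is at (446,263), the small pot at (409,243), the dropper at (365,299), the tape at (357,183) and the tin at (423,188).

```bash
cat > h.py <<'E'
from cell import manip, vision, order
import cv2, numpy as np
from scipy.spatial.transform import Rotation as R
def ray(c,u,v):
    d=np.array([(u-c["cx"])/c["fx"],(v-c["cy"])/c["fy"],1.0])
    return c["origin"],R.from_quat(c["attitude"]).apply(d)
def onz(c,u,v,z):
    o,d=ray(c,u,v); return o+d*(z-o[2])/d[2]
def proj(c,p):
    q=R.from_quat(c["attitude"]).inv().apply(np.array(p,float)-c["origin"]); return c["fx"]*q[0]/q[2]+c["cx"],c["fy"]*q[1]/q[2]+c["cy"]
E
python3 - <<'E'
from h import *
c=vision.camera("top"); s=vision.camera("scene")
f=c["frame"]
cv2.imwrite("pics/tc.png",cv2.resize(f[150:280,120:250,::-1],None,fx=4.5,fy=4.5,interpolation=cv2.INTER_CUBIC))
cv2.imwrite("pics/tp.png",cv2.resize(f[150:320,320:480,::-1],None,fx=3.5,fy=3.5,interpolation=cv2.INTER_CUBIC))
cv2.imwrite("pics/sp.png",cv2.resize(s["frame"][150:260,240:420,::-1],None,fx=4,fy=4,interpolation=cv2.INTER_CUBIC))
cv2.imwrite("pics/sc.png",cv2.resize(s["frame"][270:425,95:285,::-1],None,fx=3.8,fy=3.8,interpolation=cv2.INTER_CUBIC))
g=f.astype(int).sum(2); m=(g<170).astype(np.uint8); m[:150]=0;m[280:]=0;m[:,:390]=0;m[:,470:]=0
n,l,st,ce=cv2.connectedComponentsWithStats(m)
for i in range(1,n):
    if st[i,4]>30: print(st[i],ce[i],onz(c,*ce[i],51),onz(c,*ce[i],30))
E
```

```text
[401 236  17  15 193] [408.77202073 243.32124352] [ 558.15067043 -276.04915817   51.        ] [ 560.23207596 -280.00322322   30.        ]
[433 252  26  22 431] [445.71693735 262.46403712] [ 517.53454493 -348.24388648   51.        ] [ 518.69424145 -353.8362794    30.        ]
```

View pics/tc.png

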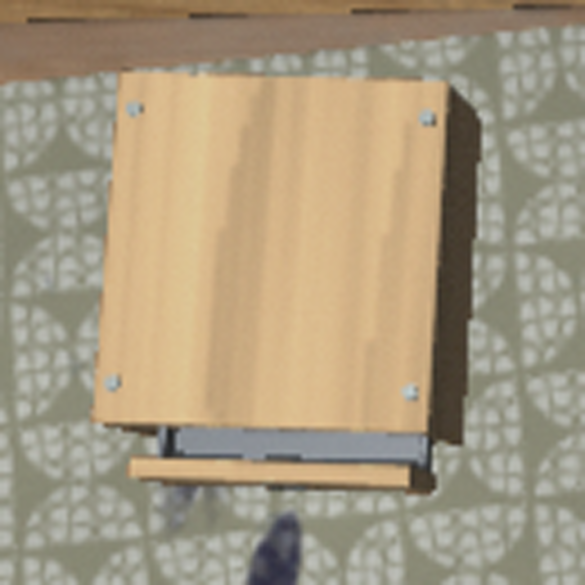

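View pics/tp.png

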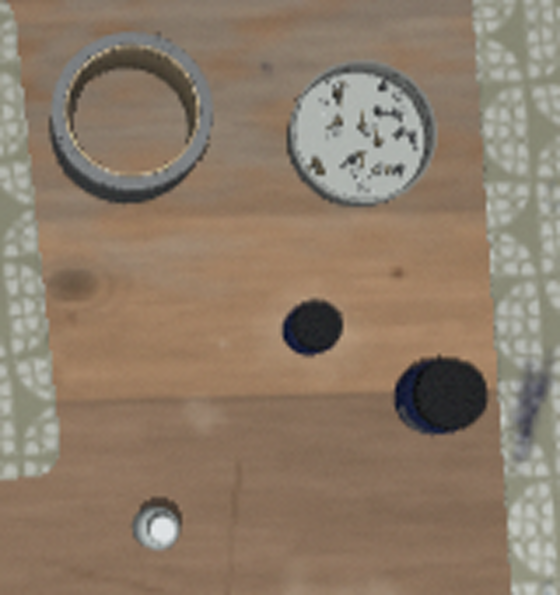

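View pics/sp.png

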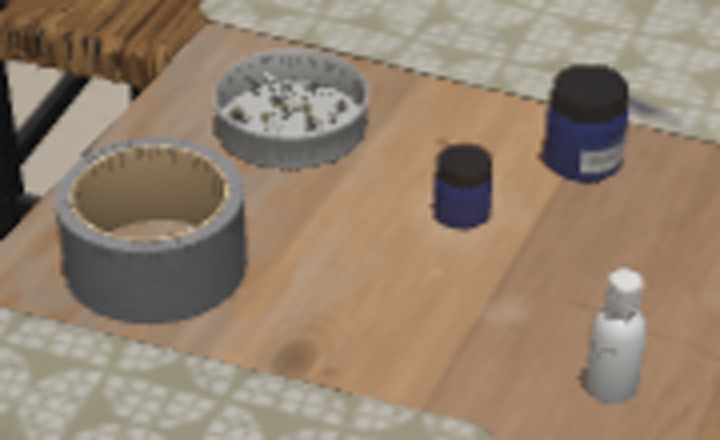

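View pics/sc.png

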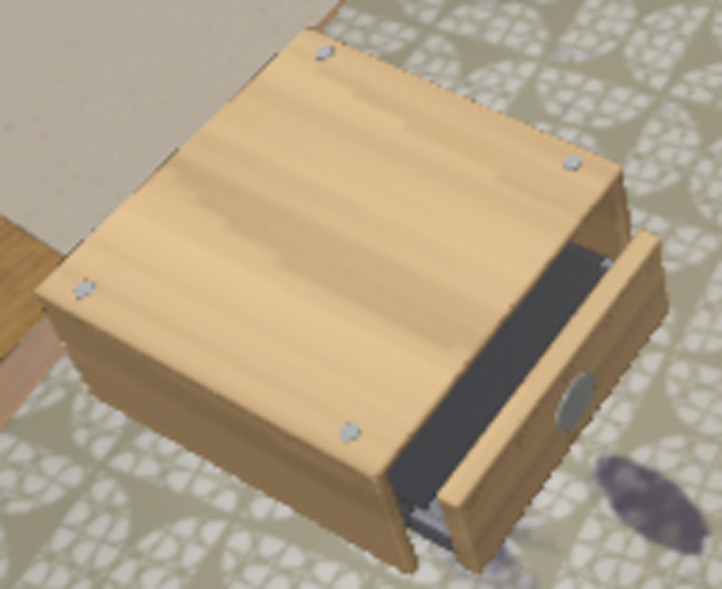

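Run:
```python
from h import *
c=vision.camera("top"); s=vision.camera("scene")
np.set_printoptions(precision=1,suppress=True)
T=[(146.4,166),(219.6,168),(215.6,246.2),(140.7,243.3)]
S=[(38,293),(308,30),(622,172),(378,475)]
A=np.array([onz(c,*p,74) for p in T]);B=np.array([onz(s,p[0]/3.8+95,p[1]/3.8+270,74) for p in S])
# order T: backleft, backright, frontright, frontleft ; S same
for X in (A,B):
    print(X); ct=X.mean(0); ax=(X[0]+X[1]-X[2]-X[3]); ay=X[0]+X[3]-X[1]-X[2]
    print("c",ct,"yaw",np.arctan2(ax[1],ax[0]),np.arctan2(-ay[0],ay[1]),np.linalg.norm(ax)/2,np.linalg.norm(ay)/2)
# push plate scene (575,402)
# pot cap
print("pot top",onz(c,448.9,262.6,51),"scene",onz(s,590/4+240,93/4+150,51))
# side edges in scene at mid z ; base
print("pot base scene mid", onz(s,(543+628)/2/4+240,(150+178)/2/4+150,0))
print("small",onz(c,409.3,243.2,38))
print("dropper",onz(c,161/3.5+320,527/3.5+150,68),onz(s,612/4+240,395/4+150,0))
print("tape",onz(c,131/3.5+320,110/3.5+150,48)); print("tin",onz(c,363/3.5+320,132/3.5+150,26))
print("front top edge ends (z56)",[onz(c,x/4.5+120,y/4.5+150,56) for x,y in((130,478),(410,487))],[onz(s,x/3.8+95,y/3.8+270,56) for x,y in((660,240),(458,507))])
o,d=ray(s,575/3.8+95,402/3.8+270); print("plate z30",onz(s,575/3.8+95,402/3.8+270,30))
```

```text
[[727.4 251.3  74. ]
 [719.  102.5  74. ]
 [560.2 110.3  74. ]
 [570.  259.4  74. ]]
c [644.1 180.9  74. ] yaw -0.05005663155428726 -0.06071025608989469 158.3084706926254 149.25383937540866
[[722.6 252.7  74. ]
 [714.7 104.9  74. ]
 [556.6 115.6  74. ]
 [566.  260.5  74. ]]
c [640.  183.4  74. ] yaw -0.05862055284782383 -0.05865705432989215 157.60015700391352 146.5747091897543
pot top [ 517.1 -354.6   51. ] scene [ 512.  -345.4   51. ]
pot base scene mid [ 512.1 -352.2    0. ]
small [ 559.7 -279.6   38. ]
dropper [ 446.1 -183.8   68. ] [ 440.3 -179.9    0. ]
tape [ 689.7 -177.1   48. ]
tin [ 677.5 -318.    26. ]
front top edge ends (z56) [array([545.3, 249.4,  56. ]), array([538. , 123.5,  56. ])] [array([535.4, 126.5,  56. ]), array([543.3, 251.9,  56. ])]
plate z30 [539.3 188.2  30. ]
```

Request:
{"op": "servo_tool", "data": {"linear": [[0,0,0],[0,0,0],[0,0,0],[0,0,0]], "dr": [[0,0,0.165],[0,0,0.165],[0,0,0.165],[0,0,0]], "claw": [1,1,1,1]}}

```text
clock: 0.85
ee_pos: [301.3, -603.9, 230.9]
ee_rot: [0.999, -0.035, -0.0, -0.0]
contact_force: [0.6, 0.2, 0.4]
gripper_width: 12.1
```

```bash
cat >> h.py <<'E'
np.set_printoptions(precision=2,suppress=True)
YC=-0.058
def rel(p,yaw=None):
    """delta to target p in tool axes /150, plus turn /60deg for tool-down with tool x at yaw"""
    s=manip.state(); r=R.from_quat(s["ee_rot"])
    print("t",round(s["clock"],2),"pos",s["ee_pos"],"F",s["contact_force"],"w",round(s["gripper_width"],1))
    d=r.inv().apply(np.array(p,float)-s["ee_pos"]); print("lin mm",d,"units",np.round(d/150,4))
    if yaw is not None:
        M=np.array([[np.cos(yaw),np.sin(yaw),0],[np.sin(yaw),-np.cos(yaw),0],[0,0,-1]]).T
        M=np.column_stack([[np.cos(yaw),np.sin(yaw),0],[np.sin(yaw),-np.cos(yaw),0],[0,0,-1]])
        rv=(r.inv()*R.from_matrix(M)).as_rotvec(); print("rot units",np.round(rv/np.deg2rad(60),4))
E
python3 -c "
from h import *
rel([480,191,150],YC)"
```

```text
t 0.85 pos [ 301.3  -603.9   230.92] F [0.59 0.17 0.43] w 12.1
lin mm [ 123.29 -805.32   81.31] units [ 0.82 -5.37  0.54]
rot units [-0.    0.   -0.01]
```

Request:
{"op": "servo_tool", "data": {"linear": [[0.07,-0.4,0],[0.07,-0.4,0],[0.07,-0.4,0],[0.07,-0.4,0],[0.07,-0.4,0],[0.07,-0.4,0],[0.07,-0.4,0],[0.07,-0.4,0],[0.07,-0.4,0],[0.07,-0.4,0],[0.07,-0.4,0],[0.07,-0.4,0]], "dr": [[0,0,0],[0,0,0],[0,0,0],[0,0,0],[0,0,0],[0,0,0],[0,0,0],[0,0,0],[0,0,0],[0,0,0],[0,0,0],[0,0,0]], "claw": [1,1,1,1,1,1,1,1,1,1,1,1]}}

```text
clock: 2.35
ee_pos: [459.1, 126.6, 232.5]
ee_rot: [1.0, -0.007, 0.003, -0.001]
contact_force: [1.3, -1.2, -0.3]
gripper_width: -0.1
```

```bash
python3 -c "
from h import *
rel([490,191,120],YC)"
```

```text
t 2.35 pos [459.06 126.59 232.5 ] F [ 1.3  -1.23 -0.35] w -0.1
lin mm [ 29.24 -64.74 112.77] units [ 0.19 -0.43  0.75]
rot units [-0.   -0.01  0.04]
```

Request:
{"op": "servo_tool", "data": {"linear": [[0.06,-0.14,0.2],[0.06,-0.14,0.2],[0.06,-0.14,0.2],[0,0,0.15],[0,0,0]], "dr": [[0,-0.005,0.02],[0,-0.005,0.02],[0,0,0],[0,0,0],[0,0,0]], "claw": [1,1,1,1,1]}}

```text
clock: 2.98
ee_pos: [488.4, 195.8, 117.6]
ee_rot: [1.0, -0.013, -0.001, -0.001]
contact_force: [0.3, -0.2, 0.5]
gripper_width: 0.1
```

```bash
python3 -c "
from h import *
rel([490,191,24],YC)
for n in ('scene','wrist'):
    cv2.imwrite(f'pics/{n}1.png',vision.camera(n)['frame'][:,:,::-1])"
```

```text
t 2.98 pos [488.44 195.83 117.61] F [ 0.33 -0.15  0.46] w 0.1
lin mm [ 1.95  4.95 93.59] units [0.01 0.03 0.62]
rot units [-0.    0.    0.03]
```

View pics/scene1.png

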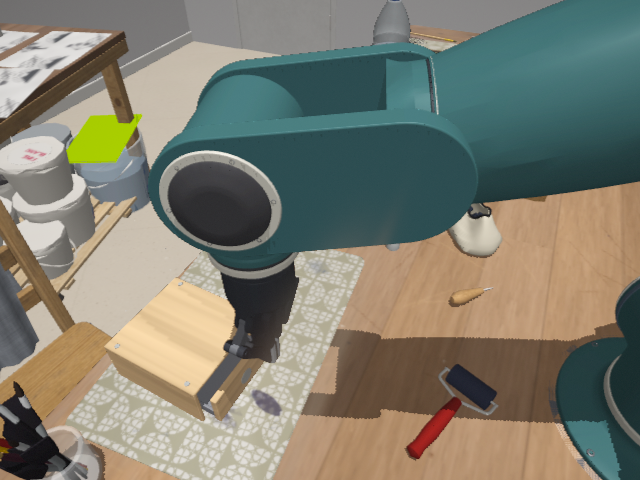

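View pics/wrist1.png

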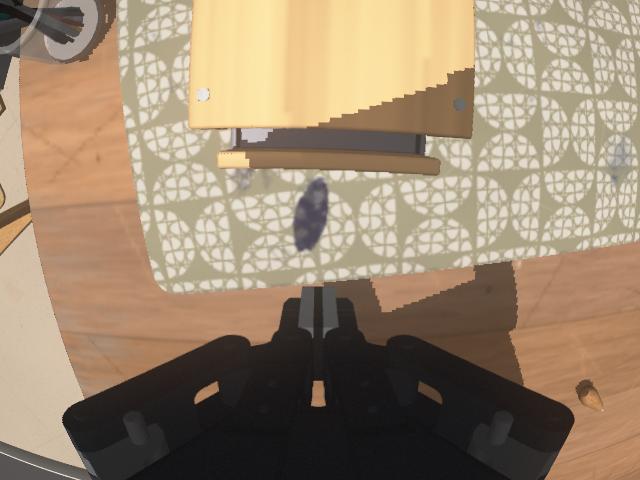

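The fingers (318,290) are in front of the drawer front (328,165), about 5 mm left of its centre, which matches the measured offset.

Request:
{"op": "servo_tool", "data": {"linear": [[0.01,0.03,0.2],[0,0,0.2],[0,0,0.15],[0,0,0.07],[0,0,0]], "dr": [[0,0,0.03],[0,0,0],[0,0,0],[0,0,0],[0,0,0]], "claw": [1,1,1,1,1]}}

```text
clock: 3.7
ee_pos: [494.9, 191.6, 32.9]
ee_rot: [1.0, -0.028, 0.006, -0.003]
contact_force: [-0.7, 0.6, -0.1]
gripper_width: 0.1
```

```bash
python3 -c "
from h import *
rel([529,189,24],YC)"
```

```text
t 3.7 pos [494.89 191.58  32.86] F [-0.73  0.58 -0.11] w 0.1
lin mm [34.1   0.7   9.23] units [0.23 0.   0.06]
rot units [-0.01 -0.01  0.  ]
```

Request:
{"op": "servo_tool", "data": {"linear": [[0.06,0,0.04],[0.06,0,0.02],[0.03,0,0],[0.01,0,0],[0,0,0]], "dr": [[-0.01,-0.01,0],[0,0,0],[0,0,0],[0,0,0],[0,0,0]], "claw": [1,1,1,1,1]}}

```text
clock: 4.32
ee_pos: [522.4, 190.5, 26.2]
ee_rot: [1.0, -0.028, 0.002, 0.001]
contact_force: [0.0, -0.6, 0.1]
gripper_width: 0.3
```

```bash
python3 -c "
from h import *
rel([529,189,24],YC)"
```

```text
t 4.33 pos [522.38 190.49  26.22] F [ 0.03 -0.57  0.07] w 0.3
lin mm [6.68 1.1  2.24] units [0.04 0.01 0.01]
rot units [ 0. -0.  0.]
```

Approach in 1.5 mm rows.

Request:
{"op": "servo_tool", "data": {"linear": [[0.01,0,0],[0.01,0,0],[0.01,0,0],[0.01,0,0],[0.01,0,0],[0.01,0,0]], "dr": [[0,0,0],[0,0,0],[0,0,0],[0,0,0],[0,0,0],[0,0,0]], "claw": [1,1,1,1,1,1]}}

```text
clock: 5.08
ee_pos: [531.1, 190.0, 26.5]
ee_rot: [1.0, -0.028, 0.001, 0.001]
contact_force: [-4.6, 0.6, 4.3]
gripper_width: -0.0
```

Request:
{"op": "servo_tool", "data": {"linear": [[0.01,0,0],[0.01,0,0],[0.01,0,0],[0.01,0,0]], "dr": [[0,0,0],[0,0,0],[0,0,0],[0,0,0]], "claw": [1,1,1,1]}}

```text
clock: 5.58
ee_pos: [537.2, 189.7, 26.5]
ee_rot: [1.0, -0.028, 0.001, 0.001]
contact_force: [-4.9, -0.4, 3.9]
gripper_width: -0.2
```

Request:
{"op": "servo_tool", "data": {"linear": [[0.008,0,0],[0.008,0,0],[0.008,0,0]], "dr": [[0,0,0],[0,0,0],[0,0,0]], "claw": [1,1,1]}}

```text
clock: 5.95
ee_pos: [541.0, 189.5, 26.5]
ee_rot: [1.0, -0.028, 0.001, 0.001]
contact_force: [-4.4, -0.5, 2.9]
gripper_width: 0.2
```

Request:
{"op": "servo_tool", "data": {"linear": [[0.007,0,0],[0.007,0,0]], "dr": [[0,0,0],[0,0,0]], "claw": [1,1]}}

```text
clock: 6.2
ee_pos: [543.2, 189.4, 26.5]
ee_rot: [1.0, -0.028, 0.0, 0.001]
contact_force: [-9.2, 0.8, 5.5]
gripper_width: -0.2
```

Request:
{"op": "servo_tool", "data": {"linear": [[0.005,0,0]], "dr": [[0,0,0]], "claw": [1]}}

```text
clock: 6.32
ee_pos: [543.5, 189.3, 26.5]
ee_rot: [1.0, -0.028, -0.0, 0.002]
contact_force: [-13.0, -1.4, 8.7]
gripper_width: 0.2
```

Request:
{"op": "servo_tool", "data": {"linear": [[0.003,0,0]], "dr": [[0,0,0]], "claw": [1]}}

```text
clock: 6.45
ee_pos: [543.5, 189.3, 26.5]
ee_rot: [1.0, -0.028, -0.001, 0.002]
contact_force: [-11.6, -0.3, 7.7]
gripper_width: -0.0
```

Stop reached. Back off slowly and see whether the drawer follows.

Request:
{"op": "servo_tool", "data": {"linear": [[0.003,0,0],[0,0,0],[-0.03,0,0],[-0.06,0,0],[-0.1,0,0],[-0.1,0,0],[-0.1,0,0],[-0.1,0,0],[-0.1,0,0],[0,0,0]], "dr": [[0,0,0],[0,0,0],[0,0,0],[0,0,0],[0,0,0],[0,0,0],[0,0,0],[0,0,0],[0,0,0],[0,0,0]], "claw": [1,1,1,1,1,1,1,1,1,1]}}

```text
clock: 7.7
ee_pos: [448.5, 194.7, 26.8]
ee_rot: [1.0, -0.028, -0.001, 0.001]
contact_force: [-0.1, 0.6, 0.1]
gripper_width: -0.4
```

```bash
python3 -c "
from h import *
rel([430,195,26],YC)
for n in ('scene','wrist'):
    cv2.imwrite(f'pics/{n}2.png',vision.camera(n)['frame'][:,:,::-1])"
```

```text
t 7.7 pos [448.54 194.69  26.76] F [-0.1   0.57  0.09] w -0.4
lin mm [-18.53   0.72   0.79] units [-0.12  0.    0.01]
rot units [0. 0. 0.]
```

View pics/wrist2.png

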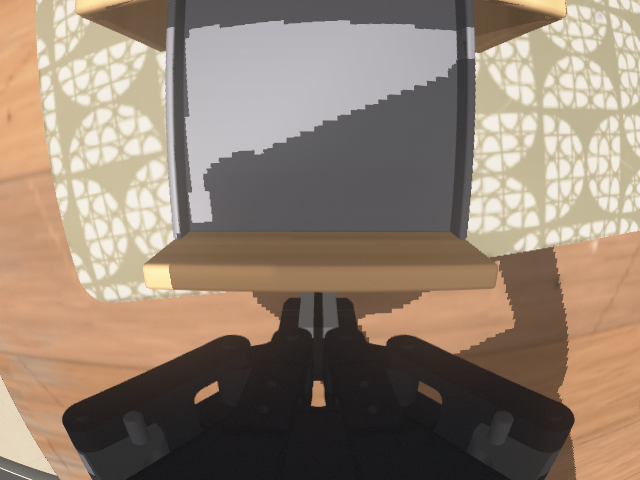

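The drawer is out: the tray floor is visible and the front edge is at about (320,275), just ahead of the fingers. Now go to the pot.

Request:
{"op": "servo_tool", "data": {"linear": [[-0.12,0,0],[0,0,-0.3],[0,0,-0.4],[0,0,-0.3],[0.05,0.4,0],[0.05,0.4,0],[0.05,0.4,0],[0.05,0.4,0],[0.05,0.4,0],[0.05,0.4,0],[0.05,0.4,0],[0.05,0.4,0]], "dr": [[0,0,0],[0,0,0],[0,0,0],[0,0,0],[0,0,0],[0,0,0],[0,0,0],[0,0,0],[0,0,0],[0,0,0],[0,0,0],[0,0,0]], "claw": [1,1,1,1,-1,-1,-1,-1,-1,-1,-1,-1]}}

```text
clock: 9.3
ee_pos: [469.2, -299.2, 186.3]
ee_rot: [1.0, -0.026, 0.002, 0.003]
contact_force: [0.6, 0.5, 0.2]
gripper_width: 85.7
```

```bash
python3 -c "
from h import *
rel([514,-350,160],YC)"
```

```text
t 9.3 pos [ 469.22 -299.19  186.29] F [0.57 0.52 0.24] w 85.7
lin mm [47.24 48.29 26.73] units [0.31 0.32 0.18]
rot units [ 0.   -0.    0.01]
```

Request:
{"op": "servo_tool", "data": {"linear": [[0.15,0.16,0.09],[0.15,0.16,0.09],[0,0,0],[0,0,0]], "dr": [[0,0,0.01],[0,0,0],[0,0,0],[0,0,0]], "claw": [-1,-1,-1,-1]}}

```text
clock: 9.8
ee_pos: [512.2, -357.6, 157.7]
ee_rot: [0.999, -0.035, 0.001, 0.002]
contact_force: [0.3, -0.9, -0.2]
gripper_width: 85.4
```

```bash
cat >> h.py <<'E'
def wray(c,s,u,v):
    x,y=(u-c["cx"])/c["fx"],(v-c["cy"])/c["fy"]; r=np.hypot(x,y)
    d=np.array([np.sin(r)*x/r,np.sin(r)*y/r,np.cos(r)]); H=c["hand_eye"]; q=R.from_quat(s["ee_rot"])
    return s["ee_pos"]+q.apply(H[:3,3]), q.apply(H[:3,:3]@d)
def wonz(c,s,u,v,z):
    o,d=wray(c,s,u,v); return o+d*(z-o[2])/d[2]
E
python3 -c "
from h import *
rel([514,-350,160],YC)
s=manip.state();c=vision.camera('wrist');cv2.imwrite('pics/wrist3.png',c['frame'][:,:,::-1])
m=(c['frame'].astype(int).sum(2)<150).astype(np.uint8);m[300:]=0
n,l,st,ce=cv2.connectedComponentsWithStats(m)
for i in range(1,n):
    if st[i,4]>200: print(st[i],ce[i],wonz(c,s,*ce[i],51))
"
```

```text
t 9.8 pos [ 512.17 -357.62  157.72] F [ 0.29 -0.88 -0.21] w 85.4
lin mm [ 1.3  -7.72 -2.32] units [ 0.01 -0.05 -0.02]
rot units [ 0.   -0.   -0.01]
[ 283  192   58   68 2846] [310.84 223.8 ] [ 522.08 -353.13   51.  ]
```

View pics/wrist3.png

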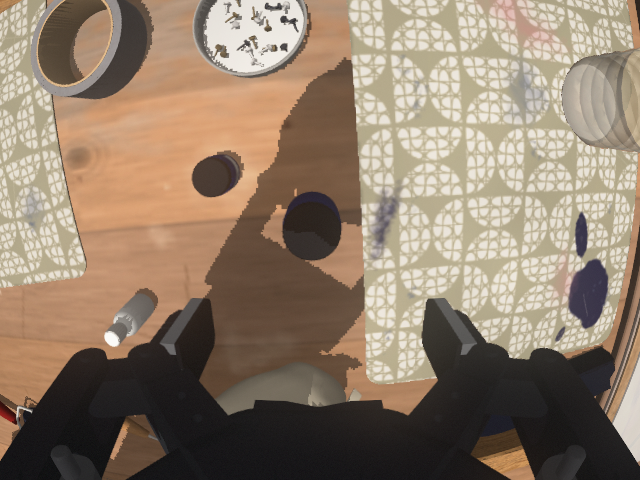

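The cap is centred at about (311,231), between the open fingers at (200,320) and (440,320), with clear space around them.

Request:
{"op": "servo_tool", "data": {"linear": [[0.025,-0.032,0.2],[0,0,0.3],[0,0,0.25],[0,0,0.16],[0,0,0]], "dr": [[0,0,-0.01],[0,0,0],[0,0,0],[0,0,0],[0,0,0]], "claw": [-1,-1,-1,-1,-1]}}

```text
clock: 10.48
ee_pos: [517.4, -351.6, 22.5]
ee_rot: [1.0, -0.028, 0.004, 0.004]
contact_force: [0.7, 0.9, -0.3]
gripper_width: 85.3
```

```bash
python3 -c "
from h import *
rel([516,-353,9],YC)
s=manip.state();c=vision.camera('wrist');cv2.imwrite('pics/wrist4.png',c['frame'][:,:,::-1])
"
```

```text
t 10.47 pos [ 517.39 -351.61   22.45] F [ 0.67  0.89 -0.31] w 85.3
lin mm [-1.43  1.35 13.45] units [-0.01  0.01  0.09]
rot units [ 0.01 -0.01  0.  ]
```

View pics/wrist4.png

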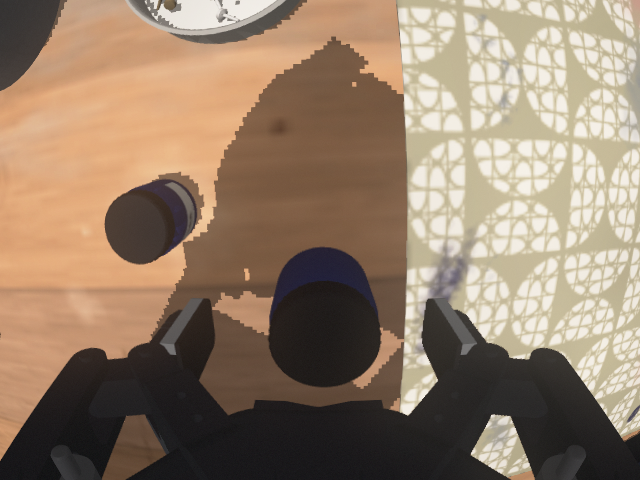

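The pot is centred between the fingers at (325,320) and the small pot (150,225) is clear of them. Lower and close.

Request:
{"op": "servo_tool", "data": {"linear": [[-0.01,0.01,0.08],[0,0,0.015],[0,0,0],[0,0,0],[0,0,0],[0,0,0],[0,0,0],[0,0,0]], "dr": [[0.005,-0.01,0],[0,0,0],[0,0,0],[0,0,0],[0,0,0],[0,0,0],[0,0,0],[0,0,0]], "claw": [-1,-1,0.9,0.9,0.9,0.9,0.9,0.9], "grip_force": 40}}

```text
clock: 11.52
ee_pos: [517.9, -354.6, 13.2]
ee_rot: [1.0, -0.028, 0.002, 0.004]
contact_force: [-0.2, -0.7, -0.8]
gripper_width: 42.6
```

```bash
python3 -c "
from h import *
rel([516,-353,130],YC)"
```

```text
t 11.53 pos [ 517.89 -354.59   13.19] F [-0.21 -0.67 -0.85] w 42.6
lin mm [  -1.52   -0.67 -116.82] units [-0.01 -0.   -0.78]
rot units [ 0.01 -0.    0.  ]
```

Request:
{"op": "servo_tool", "data": {"linear": [[0,0,-0.15],[0,0,-0.4],[0,0,-0.4],[0,-0.2,0],[-0.015,-0.4,0],[-0.015,-0.4,0],[-0.015,-0.4,0],[-0.015,-0.4,0],[-0.015,-0.4,0],[-0.015,-0.4,0],[-0.015,-0.4,0],[-0.015,-0.4,0]], "dr": [[0,0,0],[0,0,0],[0,0,0],[0,0,0],[0,0,0],[0,0,0],[0,0,0],[0,0,0],[0,0,0],[0,0,0],[0,0,0],[0,0,0]], "claw": [0.9,0.9,0.9,0.9,0.9,0.9,0.9,0.9,0.9,0.9,0.9,0.9]}}

```text
clock: 13.02
ee_pos: [528.1, 168.7, 176.9]
ee_rot: [0.999, -0.031, 0.011, 0.005]
contact_force: [0.6, -0.2, -1.2]
gripper_width: 42.6
```

```bash
python3 -c "
from h import *
c=vision.camera('top');cv2.imwrite('pics/top5.png',c['frame'][:,:,::-1])
rel([514,189.5,110],YC)"
```

```text
t 13.07 pos [527.71 174.47 176.87] F [-2.34  4.74 -1.91] w 42.7
lin mm [-16.01 -14.6   66.46] units [-0.11 -0.1   0.44]
rot units [ 0.01 -0.02 -0.  ]
```

View pics/top5.png

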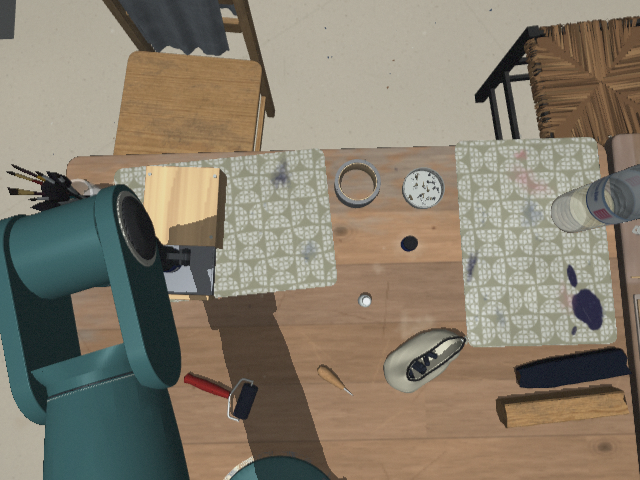

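Request:
{"op": "servo_tool", "data": {"linear": [[-0.1,-0.05,0.1],[-0.02,-0.02,0.2],[0,0,0.12],[0,0,0],[0,0,0]], "dr": [[0.01,-0.02,0],[0,0,0],[0,0,0],[0,0,0],[0,0,0]], "claw": [0.9,0.9,0.9,0.9,0.9]}}

```text
clock: 13.7
ee_pos: [508.7, 186.3, 114.5]
ee_rot: [1.0, -0.03, 0.0, -0.003]
contact_force: [-0.3, -0.1, -0.7]
gripper_width: 42.5
```

```bash
python3 -c "
from h import *
rel([514,189.5,27.5],YC)
for n in ('scene','wrist'):
    cv2.imwrite(f'pics/{n}6.png',vision.camera(n)['frame'][:,:,::-1])"
```

```text
t 13.7 pos [508.73 186.27 114.48] F [-0.31 -0.11 -0.7 ] w 42.5
lin mm [ 5.04 -2.94 87.01] units [ 0.03 -0.02  0.58]
rot units [-0.01 -0.   -0.  ]
```

View pics/wrist6.png

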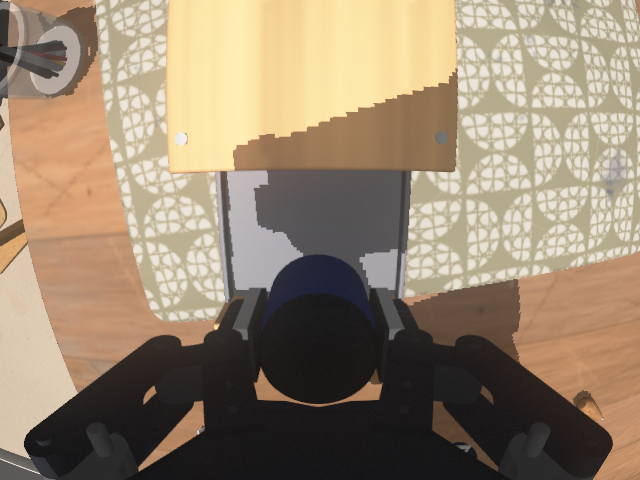

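View pics/scene6.png

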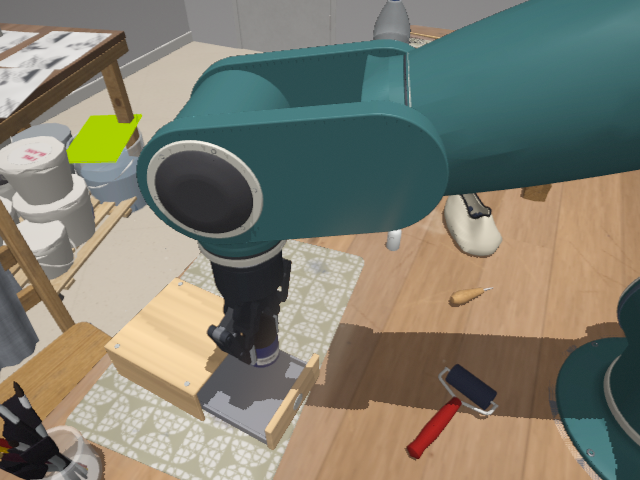

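The pot hangs over the exposed tray and is centred across it. Lower it.

Request:
{"op": "servo_tool", "data": {"linear": [[0.035,-0.02,0.15],[0,0,0.15],[0,0,0.15],[0,0,0.05],[0,0,0]], "dr": [[-0.005,0,0],[0,0,0],[0,0,0],[0,0,0],[0,0,0]], "claw": [0.9,0.9,0.9,0.9,0.9]}}

```text
clock: 14.42
ee_pos: [517.1, 189.4, 42.1]
ee_rot: [1.0, -0.03, 0.003, -0.002]
contact_force: [0.5, 0.8, -1.0]
gripper_width: 43.2
```

```bash
python3 -c "
from h import *
rel([514,189.5,26.5],YC)"
```

```text
t 14.43 pos [517.1  189.38  42.1 ] F [ 0.49  0.82 -1.01] w 43.2
lin mm [-3.2   0.12 15.58] units [-0.02  0.    0.1 ]
rot units [-0.   -0.01 -0.  ]
```

Request:
{"op": "servo_tool", "data": {"linear": [[0,0,0.05],[0,0,0.025],[0,0,0.01],[0,0,0]], "dr": [[0,-0.005,0],[0,0,0],[0,0,0],[0,0,0]], "claw": [0.9,0.9,0.9,0.9]}}

```text
clock: 14.92
ee_pos: [518.2, 189.7, 30.7]
ee_rot: [1.0, -0.03, 0.002, -0.002]
contact_force: [-0.3, -0.3, -1.0]
gripper_width: 42.9
```

Request:
{"op": "servo_tool", "data": {"linear": [[0,0,0.012],[0,0,0.008],[0,0,0.008]], "dr": [[0,0,0],[0,0,0],[0,0,0]], "claw": [0.9,0.9,0.9]}}

```text
clock: 15.3
ee_pos: [518.4, 189.8, 26.7]
ee_rot: [1.0, -0.03, 0.002, -0.002]
contact_force: [0.0, 0.1, -0.6]
gripper_width: 43.1
```

Request:
{"op": "servo_tool", "data": {"linear": [[0,0,0.004],[0,0,0],[0,0,0]], "dr": [[0,0,0],[0,0,0],[0,0,0]], "claw": [0.9,0.9,0.9]}}

```text
clock: 15.68
ee_pos: [518.5, 189.8, 26.3]
ee_rot: [1.0, -0.03, 0.002, -0.002]
contact_force: [0.3, -1.3, 0.5]
gripper_width: 42.5
```

Touchdown: Fz went from -1.0 to +0.5. Open partway, then rise.

Request:
{"op": "servo_tool", "data": {"linear": [[0,0,0],[0,0,0],[0,0,0],[0,0,-0.05],[0,0,-0.2],[0,0,-0.3],[0,0,-0.3],[0,0,0],[0,0,0]], "dr": [[0,0,0],[0,0,0],[0,0,0],[0,0,0],[0,0,0],[0,0,0],[0,0,0],[0,0,0],[0,0,0]], "claw": [-0.1,-0.3,-0.5,-0.5,-0.5,-0.5,-0.5,-0.5,-0.5]}}

```text
clock: 16.8
ee_pos: [517.6, 189.1, 159.5]
ee_rot: [1.0, -0.03, 0.002, -0.003]
contact_force: [-1.0, 0.3, -1.2]
gripper_width: 64.1
```

```bash
python3 -c "
from h import *
rel([430,194,150],YC)
for n in ('scene','wrist'):
    cv2.imwrite(f'pics/{n}7.png',vision.camera(n)['frame'][:,:,::-1])"
```

```text
t 16.8 pos [517.57 189.06 159.49] F [-1.    0.34 -1.17] w 64.1
lin mm [-87.75   0.39   9.1 ] units [-0.58  0.    0.06]
rot units [-0. -0. -0.]
```

View pics/wrist7.png

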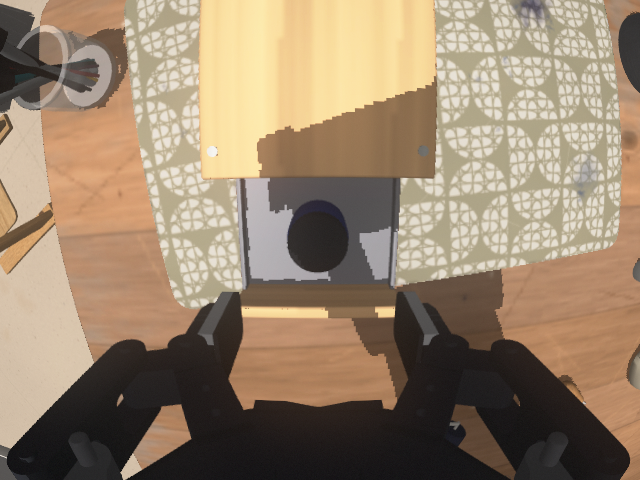

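View pics/scene7.png

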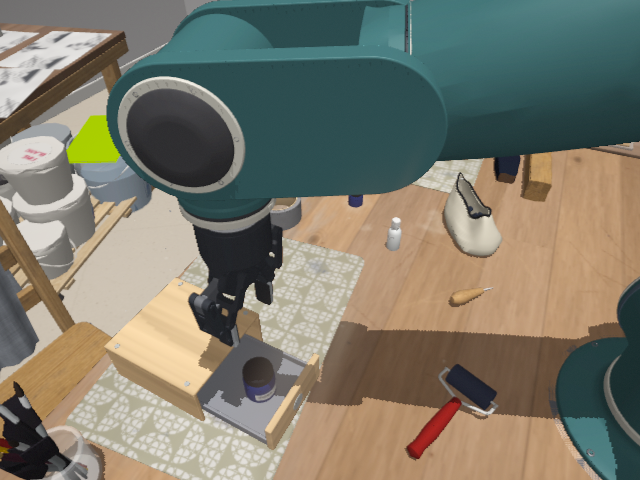

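The pot stands upright in the middle of the open tray (wrist view (318,240), scene view (258,380)). Move round in front of the drawer.

Request:
{"op": "servo_tool", "data": {"linear": [[-0.2,0,0],[-0.25,0,0],[-0.16,0,0],[0,0,0],[0,0,0.3],[0,0,0.3],[0,0,0.2],[0,0,0.06],[0,0,0]], "dr": [[0,0,0],[0,0,0],[0,0,0],[0,0,0],[0,0,0],[0,0,0],[0,0,0],[0,0,0],[0,0,0]], "claw": [1,1,1,1,1,1,1,1,1]}}

```text
clock: 18.02
ee_pos: [424.0, 194.0, 20.6]
ee_rot: [1.0, -0.03, -0.002, -0.001]
contact_force: [0.5, -0.4, -1.1]
gripper_width: -0.3
```

```bash
python3 -c "
from h import *
rel([440,194,26],YC)"
```

```text
t 18.02 pos [424.01 194.    20.63] F [ 0.51 -0.36 -1.07] w -0.3
lin mm [15.94 -0.98 -5.41] units [ 0.11 -0.01 -0.04]
rot units [-0.  0. -0.]
```

Request:
{"op": "servo_tool", "data": {"linear": [[0.04,0,-0.035],[0.03,0,0],[0.02,0,0],[0.02,0,0],[0.02,0,0],[0.02,0,0],[0.02,0,0],[0.02,0,0]], "dr": [[0,0,0],[0,0,0],[0,0,0],[0,0,0],[0,0,0],[0,0,0],[0,0,0],[0,0,0]], "claw": [1,1,1,1,1,1,1,1]}}

```text
clock: 19.02
ee_pos: [456.0, 192.8, 29.8]
ee_rot: [1.0, -0.03, 0.0, -0.002]
contact_force: [-3.2, 0.4, 2.4]
gripper_width: -0.0
```

Request:
{"op": "servo_tool", "data": {"linear": [[0.025,0,0],[0.025,0,0],[0.025,0,0],[0.025,0,0],[0.025,0,0],[0.025,0,0],[0.025,0,0],[0.025,0,0],[0.025,0,0],[0.025,0,0],[0.025,0,0],[0.02,0,0]], "dr": [[0,0,0],[0,0,0],[0,0,0],[0,0,0],[0,0,0],[0,0,0],[0,0,0],[0,0,0],[0,0,0],[0,0,0],[0,0,0],[0,0,0]], "claw": [1,1,1,1,1,1,1,1,1,1,1,1]}}

```text
clock: 20.52
ee_pos: [503.0, 190.1, 29.7]
ee_rot: [1.0, -0.03, -0.0, -0.002]
contact_force: [-4.7, 1.0, 3.4]
gripper_width: -0.2
```

```bash
python3 -c "
from h import *
rel([529,189.5,26],YC)
for n in ('scene','wrist'):
    cv2.imwrite(f'pics/{n}8.png',vision.camera(n)['frame'][:,:,::-1])"
```

```text
t 20.52 pos [502.99 190.08  29.73] F [-4.67  1.03  3.4 ] w -0.2
lin mm [26.   -0.99  3.72] units [ 0.17 -0.01  0.02]
rot units [-0.  0. -0.]
```

View pics/scene8.png

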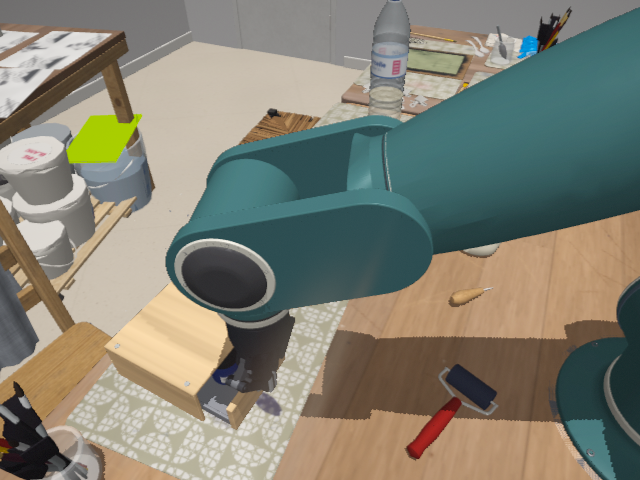

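View pics/wrist8.png

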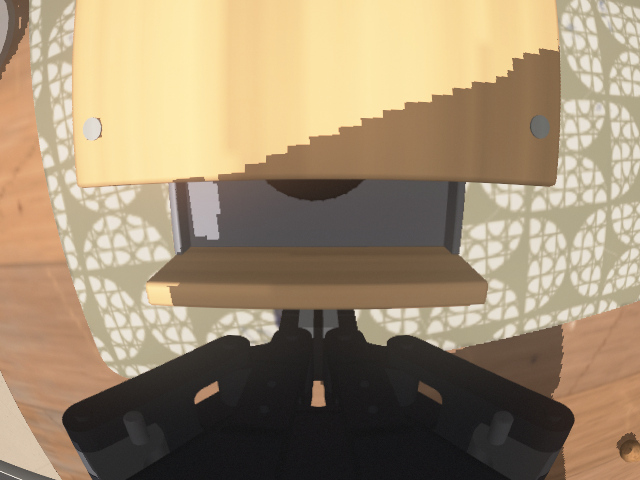

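The pot is passing under the case top at (315,190), upright and clear. Keep pushing to about 530.

Request:
{"op": "servo_tool", "data": {"linear": [[0.02,0,0],[0.02,0,0],[0.02,0,0],[0.02,0,0],[0.02,0,0],[0.02,0,0],[0.02,0,0],[0.015,0,0]], "dr": [[0,0,0],[0,0,0],[0,0,0],[0,0,0],[0,0,0],[0,0,0],[0,0,0],[0,0,0]], "claw": [1,1,1,1,1,1,1,1]}}

```text
clock: 21.62
ee_pos: [527.0, 188.7, 29.6]
ee_rot: [1.0, -0.03, -0.001, -0.002]
contact_force: [-4.7, 1.2, 3.5]
gripper_width: -0.2
```

Request:
{"op": "servo_tool", "data": {"linear": [[0.01,0,0],[0.01,0,0],[0.01,0,0],[0.01,0,0],[0.01,0,0],[0.01,0,0],[0.01,0,0]], "dr": [[0,0,0],[0,0,0],[0,0,0],[0,0,0],[0,0,0],[0,0,0],[0,0,0]], "claw": [1,1,1,1,1,1,1]}}

```text
clock: 22.5
ee_pos: [538.3, 188.0, 29.7]
ee_rot: [1.0, -0.03, -0.001, -0.002]
contact_force: [-3.3, 0.8, 2.6]
gripper_width: 0.6
```

Request:
{"op": "servo_tool", "data": {"linear": [[0.008,0,0],[0.008,0,0],[0.008,0,0]], "dr": [[0,0,0],[0,0,0],[0,0,0]], "claw": [1,1,1]}}

```text
clock: 22.88
ee_pos: [542.1, 187.8, 29.7]
ee_rot: [1.0, -0.03, -0.001, -0.002]
contact_force: [-4.9, 0.9, 3.5]
gripper_width: 0.1
```

Request:
{"op": "servo_tool", "data": {"linear": [[0.006,0,0],[0.005,0,0]], "dr": [[0,0,0],[0,0,0]], "claw": [1,1]}}

```text
clock: 23.12
ee_pos: [543.3, 187.7, 29.6]
ee_rot: [1.0, -0.03, -0.002, -0.002]
contact_force: [-12.8, 1.3, 8.1]
gripper_width: 0.3
```

Same place as the first stop. Hold briefly, then back off gently.

Request:
{"op": "servo_tool", "data": {"linear": [[0.003,0,0],[0.003,0,0],[0,0,0],[-0.02,0,0],[-0.03,0,0],[-0.03,0,0],[-0.03,0,0],[-0.05,0,0],[-0.05,0,0],[0,0,0]], "dr": [[0,0,0],[0,0,0],[0,0,0],[0,0,0],[0,0,0],[0,0,0],[0,0,0],[0,0,0],[0,0,0],[0,0,0]], "claw": [1,1,1,1,1,1,1,1,1,1]}}

```text
clock: 24.38
ee_pos: [509.9, 189.4, 29.7]
ee_rot: [1.0, -0.03, -0.003, -0.001]
contact_force: [-0.4, -0.4, -0.2]
gripper_width: -0.0
```

```bash
python3 -c "
from h import *
rel([450,194,29],YC)
cv2.imwrite(f'pics/wrist9.png',vision.camera('wrist')['frame'][:,:,::-1])"
```

```text
t 24.38 pos [509.88 189.44  29.73] F [-0.43 -0.36 -0.16] w -0.0
lin mm [-60.04  -0.93   1.04] units [-0.4  -0.01  0.01]
rot units [-0.  0. -0.]
```

View pics/wrist9.png

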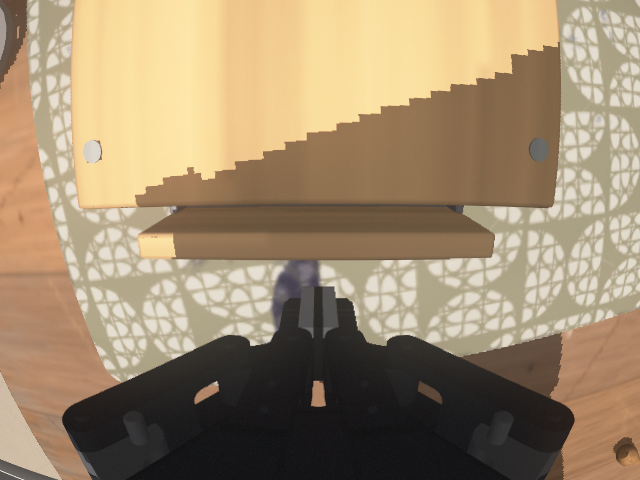

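The drawer stays shut: its front edge is at (318,245) with a clear gap to the fingers. Withdraw and check.

Request:
{"op": "servo_tool", "data": {"linear": [[-0.15,0,0],[-0.15,0,0],[0,0,-0.3],[0,0,-0.4],[0,0,-0.4],[0,0.4,0],[0,0.4,0],[0,0.4,0],[0,0.4,0],[0,0.3,0],[0,0,0],[0,0,0]], "dr": [[0,0,0],[0,0,0],[0,0,0],[0,0,0],[0,0,0],[0,0,0],[0,0,0],[0,0,0],[0,0,0],[0,0,0],[0,0,0],[0,0,0]], "claw": [1,1,1,1,1,1,1,1,1,1,1,1]}}

```text
clock: 25.92
ee_pos: [447.8, -101.2, 201.6]
ee_rot: [1.0, -0.029, -0.0, -0.0]
contact_force: [-0.6, 1.5, 0.2]
gripper_width: -0.2
```

```bash
python3 -c "
from h import *
rel([450,0,200],YC)
s=vision.camera('scene');t=vision.camera('top')
cv2.imwrite('pics/top10.png',t['frame'][:,:,::-1])
cv2.imwrite('pics/sc10.png',cv2.resize(s['frame'][270:425,95:285,::-1],None,fx=3.8,fy=3.8,interpolation=cv2.INTER_CUBIC))"
```

```text
t 25.93 pos [ 447.84 -101.24  201.6 ] F [-0.56  1.5   0.23] w -0.2
lin mm [  -3.8  -101.19    1.7 ] units [-0.03 -0.67  0.01]
rot units [-0.  0. -0.]
```

View pics/sc10.png

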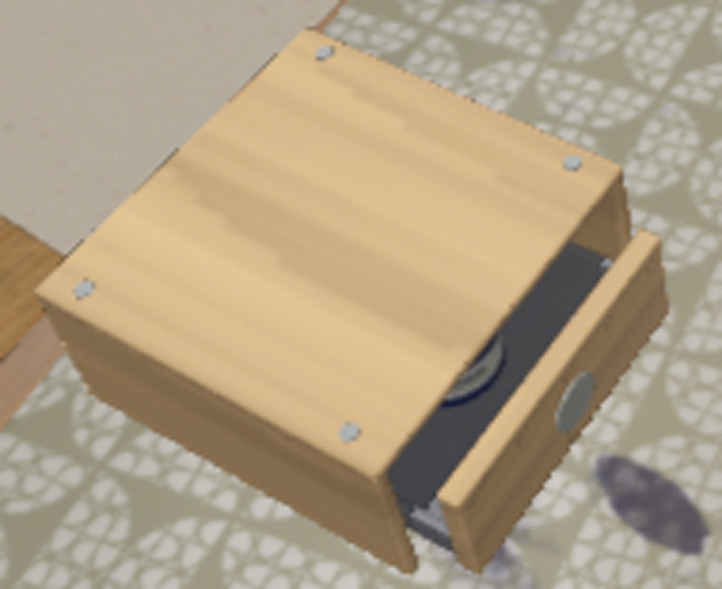

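View pics/top10.png

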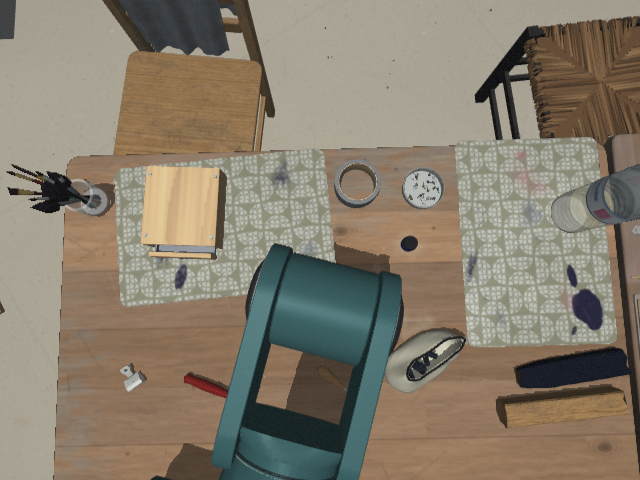

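The drawer front is at the same pixels as at the start ((458,507)–(660,240)), and the pot's base is visible upright on the tray floor at (475,380). The tape and tin are at their starting pixels.

```bash
python3 -c "
from h import *
print(order.finish_job(), manip.state()['clock'])"
```

```text
the job is handed in; nothing more can be done
the job is handed in; nothing more can be done
```

The larger ink pot is in the drawer and the drawer is shut on its catch. I handed the job in at about 26 s on the robot's clock; no verdict was reported.

- **Release:** I pressed the front slowly until the force climbed at the stop, to about 13 N along the push and about 16 N in total. After I backed off, the drawer sprang out.
- **Placing:** I gripped the larger pot, stood it near the middle of the tray and let go. Both camera views showed it upright and clear of the fingers.
- **Closing:** I pushed the drawer in again to the same stop. The highest reading was about 15 N, then I backed off.
- **Last checks:** In the scene camera the drawer front sat at the same pixels as the locked drawer at the start. The pot's base showed on the tray floor, and the robot was clear of everything.
- **Bystanders:** The tape roll and the tin were where they started. The arm hid the dropper in the final top view. It was still in place in the pictures taken while carrying and just after placing the pot, and the arm only passed over it well above.

Between camera views, positions disagreed by about 4–5 mm for the case. For the pot the spread was up to about 9 mm, so I took the wrist camera's value for the grasp. No check failed.

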